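# Charge the bench mill's jar with grinding balls through the hopper funnel

## Task

Charge the bench mill with its grinding balls: set the hopper funnel square into the recess on top of the mill and press it down until both spring catches snap over its foot plate and it sits flush. Then take the scoop by its handle, pour all six balls through the funnel into the jar, and stand the empty scoop back upright on the desk. Leave the funnel in its place, and do not disturb the other things on the desk.

Things in the scene. Friction and masses are not known exactly. Their poses are not given: they have to be found in the camera images.
- mill: White bench ball mill, 150 x 160 x 110 mm (catches to 120 mm), fixed. Origin: centre of its underside; -x is its front with the black panel. On top an aluminium head, 100 (x) x 128 (y) mm, top face at z = 110 mm, with a central recess 68 (x) x 88 (y) mm, 8 mm deep; in the recess floor the round mouth of the steel jar, 42 mm across, jar floor at z = 47 mm.
- jar_mouth (a point): Centre of the recess floor and of the jar's round mouth; 102 mm above the mill's origin, axes as the mill's.
- catch_l (a joint): Spring roller catch at the +y end of the recess, m: 0 = sprung in, its 8 mm roller overhanging the recess edge by 3 mm, just above the head's top face; grows to 0.006 as it is pushed outward. The funnel's foot plate must push both rollers aside (about 10 N downward in all, far more than its weight); then they spring back over it.
- catch_r (a joint): The same catch at the -y end of the recess.
- funnel: Aluminium hopper funnel, 74 mm high, 120 g. Origin: centre of its underside. Foot plate 66 (x) x 86 (y) x 8 mm, lower edge bevelled 3 mm, 36 mm square outlet; walls slope out from it to an upright rim 66 (x) x 110 (y) mm, 3 mm thick, z = 48 to 74 mm, to be gripped across x. Fits the mill's recess either way round, long side along long side.
- white_stand: Tall white stereo microscope stand, fixed, 190 mm wide over its black focus knobs (world y = -0.09 to 0.10 m), 0.47 m high, from x = 0.37 to 0.72 m, left of the work; arm and gripper must keep clear of it. Origin: centre of its base.
- scoop: Steel scoop 152 x 47 x 96 mm, 160 g, six balls in it. Origin: on the underside; x towards its open nose. Trough 42 mm wide inside, back wall at x = -72 mm; from x = 10 mm the floor rises at 18 degrees to the lip at x = 78, z = 23 mm, so balls leave only when the nose dips more than that. Handle: black bar along x, 18 mm wide, 16 mm high, centre x = -33, z = 88 mm, 55 mm clear to grip.
- ball1_center (a point): Centre of one of the six white ceramic grinding balls, 18 mm across, 20 g, loose in the scoop at the start.
- ball2_center (a point): Centre of one of the six white ceramic grinding balls, 18 mm across, 20 g, loose in the scoop at the start.
- ball3_center (a point): Centre of one of the six white ceramic grinding balls, 18 mm across, 20 g, loose in the scoop at the start.
- ball4_center (a point): Centre of one of the six white ceramic grinding balls, 18 mm across, 20 g, loose in the scoop at the start.
- ball5_center (a point): Centre of one of the six white ceramic grinding balls, 18 mm across, 20 g, loose in the scoop at the start.
- ball6_center (a point): Centre of one of the six white ceramic grinding balls, 18 mm across, 20 g, loose in the scoop at the start.
- jar_lid: The jar's own steel lid, a 66 x 86 x 8 mm plate with a black knob, 34 mm high, lying on the desk right of the mill; bystander. Origin: centre of its underside.
- petri_b: Petri dish, 64 mm across, 15 mm high, bystander. Origin: centre of its underside.
- slide_box: Blue slide box, 72 x 98 x 38 mm, bystander. Origin: centre of its underside.
- jar_specimen: Specimen jar with a black lid, 64 mm across, 86 mm high, bystander. Origin: centre of its underside.
- petri_c: Another petri dish of that size, behind the mill, bystander. Origin: centre of its underside.

How it is judged:
By the outcome, as a careful person would: the job done as asked, in the order asked, and still so for the second after the job is handed in, with the robot touching nothing.
It also fails if it takes over 64 s, if anything falls off the work surface, if the arm or the gripper's body presses on something with over 40 N, if the wrist force passes 120 N, or if a joint passes its speed limit or range.

## Robot

A 6-joint arm with a two-finger parallel gripper is mounted at the origin on a cart in front of the work surface, level with it; the furniture and walls round the work are solid. World frame = base frame: x ahead of the robot, y to its left, z up, the work surface at z = 0. Lengths are in m, angles in rad, forces in N, time in s.
With the tool pointing down it reaches from about 0.35 to 0.925 m from the base axis. Payload 6.4 kg.
Tool frame: the origin (TCP) lies on the centre line of the jaws, within the pads' length; the fingertips stand 14 mm ahead of it and the grasp point (between the pads) lies 5 mm behind it; z points along the fingers, y is the line along which they close (so a half turn about z gives the same grasp; the last joint's range is limited). The gripper opens to 85 mm and grips with 20 to 120 N. Pads are 22 mm wide; open, the fingers measure 114 mm over their backs; the gripper's body (76 mm by 85 mm) begins 54 mm behind the grasp point. The pads swing forward as they close: fully open they stand 13 mm farther back than shut.
Start: joints at [0.947, 0.245, 1.558, -0, 1.339, -0.174], TCP at [0.283, 0.585, 0.245] pointing down, gripper open.
Joint ranges: [-3.13, 3.13], [-1.02, 2.26], [0.13, 2.54], [-0.95, 4.09], [0.21, 2.88], [-2.74, 2.74]. Speed limits (rad/s): [2.57, 2.57, 3.14, 3.14, 3.14, 3.14].

## Interface

Orientations are given as a 3x3 rotation matrix whose columns are the frame's x, y, z axes.
In Python, from bench import arm gives the robot as it stands. The module is installed in compiled form; this text tells all that it offers.
- The arm moves only by the shell command python3 -m inch 'ROWS' [FORCE]. ROWS is JSON, a list of rows, each a list of 7 numbers: the turn, a rotation vector about the tool's x, y, z in units of 10 degrees (1.0 is 10 degrees), then the shift along the tool's x, y, z in units of 30 mm (1.0 is 30 mm), then the closure, from 0 (fully open) to 1 (shut). A call has exactly 5 rows; each row is the pose to reach, as a shift and turn from the pose commanded when the call began, along the tool's axes at that moment; what a row does not reach only later rows make up. A row lasts 1/8 s, in which the tool goes at most 62.5 mm and 10.7 degrees, less where a joint would pass 70% of its speed; a pose out of reach is approached as far as the arm can. A call with a gripper value outside its range is refused whole. The fingers move at their own pace and stop on an object; FORCE is the grip in N (left out, the last holds). Time passes only in rows, so rows that repeat a pose let the fingers close, or fill a call up. It gives the time, the measured TCP pose, the force, the opening and the grip force at its end, in the units of the state.
- arm.get_state(): the state, without advancing time (a new reading comes with each control period).
- arm.read_camera(name): name is "side" or "top" or "wrist"; returns a dict with "color" (400x640x3 uint8, red, green, blue), "K" (3x3 intrinsics, pixels), "rvec" (rotation vector, rad) and "tvec" (3), from world to camera coordinates, as OpenCV has them; the wrist camera has in their place "tool_from_camera" (4x4, takes a point from camera to tool coordinates, whose origin is the TCP and whose axes are the flange's). Camera axes: x right, y down, z forward; pixel columns grow to the right and rows downward; lengths in m; the calibration is good to about 2 mm. A picture is of the moment at which its call begins: read the wrist's pose just before it. There is no depth.
- arm.close_job(): hands the job in; it is judged then, once.
Trained networks look in a picture, given as the dict that the camera call returned (one of the last four; its "shot" number tells which), for a name from the list of things; names that differ only in an ending like _2 or _b are one class to them, and where a whole thing is asked for, a point or a joint stands for the part that bears it (a point fixed in the world has none). Each returns a list of dicts, best first, with "confidence" (0 to 1); they miss things now and then, are a little off and sometimes report something else, mostly with a low value. They report only what shows in the picture. A call takes as long as a camera call.
- arm.look_for(picture, query): "box" ([left, top, right, bottom] as shares, 0 to 1, of the picture: columns of its width, rows of its height, round what is visible of it).
- arm.spot_point(picture, query): "point" ([column, row] as shares, 0 to 1, of the picture: columns of its width, rows of its height: a listed point, or the origin of a listed thing).
The state is a dict: "t": time; "joint_positions": joint angles; "qd": joint speeds; "tau": joint torques, N m; "tool_pos": TCP position; "eef_rot": TCP orientation; "wrist_force": force on the tool from outside, world axes, zero at the start; "ft_torque": the same for the moment, N m; "opening": finger opening in m; "gripper_force": force on a finger pad.
Only numpy, scipy, OpenCV 4.12 (cv2) and the standard library are available. Lean on these libraries where they do the work, as an engineer would, in place of code of your own. Each camera call takes 0.05 s, during which the arm holds its last target. There are 200 camera calls.

## Working session

There is one attempt and no reset: what is moved stays moved. The work goes in short steps, Python scripts to look and compute and a shell command to move; the robot and the scene stay as the last step left them, time stands still between calls to the robot, and variables do not carry over. Pictures are saved under pics/ and viewed, at most 10 in all, crops included, and the job is handed in when it is done.

```bash
mkdir -p pics; cat > h.py <<'E'
import numpy as np, cv2
from bench import arm
from scipy.spatial.transform import Rotation as R
def cam(p, st=None):
    """returns Rwc (world from cam), origin"""
    if 'rvec' in p:
        r=cv2.Rodrigues(np.array(p['rvec'],float))[0]; return r.T, -r.T@np.array(p['tvec'],float).ravel()
    T=np.array(p['tool_from_camera']); E=np.array(st['eef_rot'])
    return E@T[:3,:3], E@T[:3,3]+np.array(st['tool_pos'])
def ray(p,uv,st=None):
    Rw,o=cam(p,st); u=np.array([uv[0]*640,uv[1]*400,1.]); d=Rw@np.linalg.inv(p['K'])@u
    return o,d/np.linalg.norm(d)
def atz(p,uv,z,st=None):
    o,d=ray(p,uv,st); return o+d*(z-o[2])/d[2]
def proj(p,X,st=None):
    Rw,o=cam(p,st); c=Rw.T@(np.array(X)-o); q=np.array(p['K'])@c; return q[:2]/q[2]
def tri(rs):
    A=sum(np.eye(3)-np.outer(d,d) for o,d in rs); b=sum((np.eye(3)-np.outer(d,d))@o for o,d in rs)
    return np.linalg.solve(A,b)
def save(p,n): cv2.imwrite('pics/'+n,p['color'][:,:,::-1])
def rows(st,pos,rot):
    """shift/turn units from measured pose to target"""
    E=np.array(st['eef_rot']); 
    return R.from_matrix(E.T@np.array(rot)).as_rotvec()*18/np.pi, E.T@(np.array(pos)-np.array(st['tool_pos']))/.03
E
python3 - <<'E'
from h import *
np.set_printoptions(precision=4,suppress=True)
st=arm.get_state(); print(st)
a=arm.read_camera('side'); b=arm.read_camera('top')
save(a,'side0.png'); save(b,'top0.png')
for p in (a,b): print(cam(p)[1], cam(p)[0][:,2])
for q in ['mill','jar_mouth','funnel','scoop','jar_lid','petri_b','slide_box','jar_specimen','white_stand']:
    r=[]
    for p in (a,b):
        s=arm.spot_point(p,q); print(q,[(np.round(np.array(x['point'])*[640,400]),round(x['confidence'],2)) for x in s[:2]])
        if s: r.append(ray(p,s[0]['point']))
    if len(r)==2: print('   tri',tri(r), 'top@z0', atz(b,arm.spot_point(b,q)[0]['point'],.102 if q=='jar_mouth' else 0))
E
```

```text
{'t': 0.0, 'joint_positions': array([ 0.9469,  0.2459,  1.559 , -0.    ,  1.3387, -0.1741]), 'qd': array([-0.0019, -0.0005, -0.0003, -0.0015,  0.0001,  0.0003]), 'tau': array([ -0.0002, -42.9498, -32.6135,  -0.0001,   0.0053,   0.    ]), 'tool_pos': array([0.2823, 0.5849, 0.2442]), 'eef_rot': array([[-0.9005,  0.4348, -0.0011],
       [ 0.4348,  0.9005, -0.0016],
       [ 0.0003, -0.0019, -1.    ]]), 'wrist_force': array([-0.1138, -0.3391,  0.2445]), 'ft_torque': array([-0.0082, -0.0199,  0.0149]), 'gripper_force': 0.0, 'opening': 0.08555224846941269}
[ 0.1639 -0.316   0.8846] [ 0.4275  0.1281 -0.8949]
[ 0.4402 -0.1769  0.9502] [ 0.1488 -0.0334 -0.9883]
mill [(array([334., 190.]), 0.73)]
mill [(array([310., 186.]), 0.93), (array([372., 141.]), 0.58)]
   tri [ 0.6203 -0.2028  0.0215] top@z0 [ 0.6233 -0.2009  0.    ]
jar_mouth [(array([337., 170.]), 0.61)]
jar_mouth [(array([309., 176.]), 0.85), (array([384., 286.]), 0.19)]
   tri [ 0.6314 -0.2024  0.0893] top@z0 [ 0.6259 -0.1962  0.102 ]
funnel [(array([281., 272.]), 0.73)]
funnel [(array([288., 274.]), 0.87)]
   tri [ 0.4125 -0.1484 
[... 206 characters left out ...]
op@z0 [ 0.4155 -0.3251  0.    ]
jar_lid [(array([400., 227.]), 0.82)]
jar_lid [(array([380., 199.]), 0.65)]
   tri [ 0.5953 -0.3751 -0.0167] top@z0 [ 0.5929 -0.3721  0.    ]
petri_b [(array([393., 264.]), 0.94), (array([302., 133.]), 0.75)]
petri_b [(array([382., 235.]), 0.89), (array([313., 183.]), 0.68)]
   tri [ 0.5082 -0.3804 -0.0296] top@z0 [ 0.5064 -0.3747  0.    ]
slide_box [(array([406., 172.]), 0.9)]
slide_box [(array([373., 140.]), 0.75)]
   tri [ 0.7442 -0.3572 -0.0151] top@z0 [ 0.7402 -0.3559  0.    ]
jar_specimen [(array([408., 198.]), 0.73)]
jar_specimen [(array([379., 174.]), 0.78)]
   tri [ 0.6527 -0.3699  0.0168] top@z0 [ 0.6548 -0.3696  0.    ]
white_stand []
white_stand []
```

```bash
python3 - <<'E'
import cv2
b=cv2.imread('pics/top0.png')
c=b[90:330,230:450]; c=cv2.resize(c,None,fx=2.5,fy=2.5,interpolation=cv2.INTER_CUBIC)
cv2.imwrite('pics/top0c.png',c)
E
```

```text
(no output)
```

View pics/top0c.png

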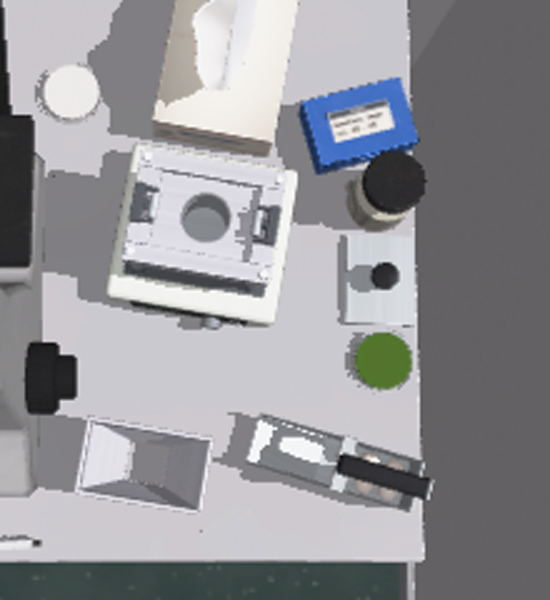

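View pics/side0.png

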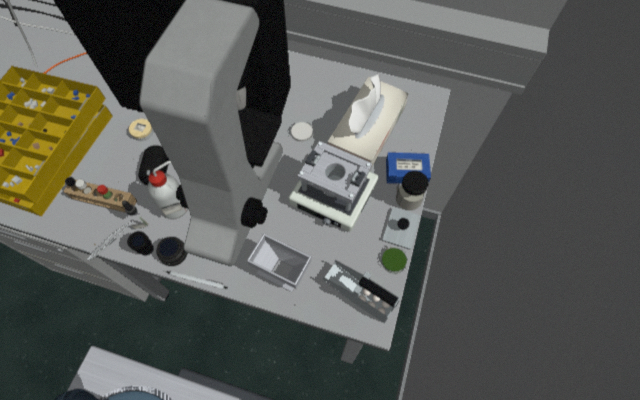

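The top crop shows the mill at (205,220) with its open recess, the funnel at (145,465), the scoop at (340,460) with its nose to the left, and the stand's knob at (50,378). First I'll bring the arm round over the stand and work out rough orientations on the way.

```bash
python3 -m inch '[[0,0,0,-2.3,-5.75,-8.5,0],[0,0,0,-2.3,-5.75,-8.5,0],[0,0,0,-2.3,-5.75,-8.5,0],[0,0,0,-2.3,-5.75,-8.5,0],[0,0,0,-2.3,-5.75,-8.5,0]]' 40
python3 -m inch '[[0,0,0,-7.1,-7.7,-2.7,0],[0,0,0,-7.1,-7.7,-2.7,0],[0,0,0,-7.1,-7.7,-2.7,0],[0,0,0,-7.1,-7.7,-2.7,0],[0,0,0,-7.1,-7.7,-2.7,0]]'
python3 - <<'E'
from h import *
np.set_printoptions(precision=4,suppress=True)
b=arm.read_camera('top')
f=lambda c,z:atz(b,[(c[0]/2.5+230)/640,(c[1]/2.5+90)/400],z)[:2]
F=[f(c,.074) for c in [(88,420),(213,437),(78,493),(196,511)]]
print('funnel',F,np.mean(F,0))
M=[f(c,.11) for c in [(145,158),(280,178),(130,250),(265,273)]]
print('mill',M,np.mean(M,0))
S=[f(c,.096) for c in [(340,462),(430,487)]]; print('handle',S)
for n,q in (('f',F),('m',M)):
  for d in (q[0]-q[1],q[2]-q[3],q[0]-q[2],q[1]-q[3]): print(n,np.degrees(np.arctan2(d[1],d[0])),np.linalg.norm(d))
d=S[0]-S[1];print('s',np.degrees(np.arctan2(d[1],d[0])))
E
```

```text
t: 2.02
tool_pos: [0.2694, 0.4004, 0.4997]
eef_rot: [[-0.901, 0.435, 0.001], [0.435, 0.901, 0.0], [-0.0, 0.001, -1.0]]
wrist_force: [0.7, 0.2, 0.5]
opening: 0.0853
gripper_force: 0.0
t: 2.65
tool_pos: [0.3577, 0.1104, 0.5767]
eef_rot: [[-0.901, 0.434, 0.001], [0.434, 0.901, 0.0], [-0.001, 0.001, -1.0]]
wrist_force: [1.5, -0.7, -0.2]
opening: 0.0852
gripper_force: 0.0
funnel [array([ 0.4491, -0.1021]), array([ 0.4348, -0.2109]), array([ 0.387 , -0.0949]), array([ 0.3719, -0.1963])] [ 0.4107 -0.1511]
mill [array([ 0.6742, -0.1499]), array([ 0.6578, -0.2673]), array([ 0.593 , -0.1381]), array([ 0.574 , -0.2538])] [ 0.6247 -0.2023]
handle [array([ 0.4143, -0.318 ]), array([ 0.3935, -0.3943])]
f 82.49457810309598 0.10965318204652928
f 81.52954446587138 0.10260292023407132
f -6.682443578735068 0.06257774542896986
f -12.983062544295041 0.06459431920717737
m 82.00782833594182 0.11859575584296413
m 80.67956007166475 0.11725768238420832
m -8.281435177425875 0.08212876327534632
m -9.196861748866574 0.08486457544702435
s 74.8010218477841
```

```bash
python3 -m inch '[[0,0,1,-6,-8.6,1.2,0],[0,0,2,-6,-8.6,1.2,0],[0,0,3,-6,-8.6,1.2,0],[0,0,4,-6,-8.6,1.2,0],[0,0,5,-6,-8.6,1.2,0]]'
python3 -m inch '[[0,0,1,0,0,2,0],[0,0,2,0,0,4,0],[0,0,2.27,0,0,4.6,0],[0,0,2.27,0,0,4.6,0],[0,0,2.27,0,0,4.6,0]]'
python3 - <<'E'
from h import *
np.set_printoptions(precision=4,suppress=True)
st=arm.get_state(); w=arm.read_camera('wrist'); save(w,'w1.png')
print(w['tool_from_camera'],w['K'],st['joint_positions'],st['tool_pos'])
for q,z in (('funnel',0),('scoop',0),('mill',0),('jar_mouth',.102)):
    print(q,[(np.round(np.array(s['point'])*[640,400]),s['confidence'],atz(w,s['point'],z,st)) for s in arm.spot_point(w,q)[:2]])
E
```

```text
t: 3.32
tool_pos: [0.4069, -0.1963, 0.5404]
eef_rot: [[-0.24, 0.971, 0.001], [0.971, 0.24, -0.0], [-0.001, 0.001, -1.0]]
wrist_force: [2.0, 0.2, 0.0]
opening: 0.0852
gripper_force: 0.0
t: 3.95
tool_pos: [0.4075, -0.1945, 0.4041]
eef_rot: [[0.147, 0.989, 0.002], [0.989, -0.147, -0.002], [-0.001, 0.002, -1.0]]
wrist_force: [-1.0, -0.7, -0.3]
opening: 0.0854
gripper_force: 0.0
[[-0.0003 -0.9654 -0.2608  0.0673]
 [ 1.     -0.0004  0.0003  0.0008]
 [-0.0004 -0.2608  0.9654 -0.1289]
 [ 0.      0.      0.      1.    ]] [[340.3505   0.     316.7434]
 [  0.     340.3505 201.5217]
 [  0.       0.       1.    ]] [-0.6973 -0.3283  1.8297 -0.      1.6375 -0.5503] [ 0.4075 -0.1945  0.4041]
funnel [(array([316., 123.]), 0.74, array([ 0.4154, -0.1477,  0.    ])), (array([551.,  31.]), 0.35, array([ 0.7667, -0.0705,  0.    ]))]
scoop [(array([329., 229.]), 0.79, array([ 0.4116, -0.3215,  0.    ])), (array([485., 141.]), 0.64, array([ 0.6705, -0.2143,  0.    ]))]
mill [(array([454., 137.]), 0.66, array([ 0.6224, -0.2002,  0.    ]))]
jar_mouth [(array([487., 143.]), 0.69, array([ 0.625 , -0.1997,  0.102 ]))]
```

View pics/w1.png

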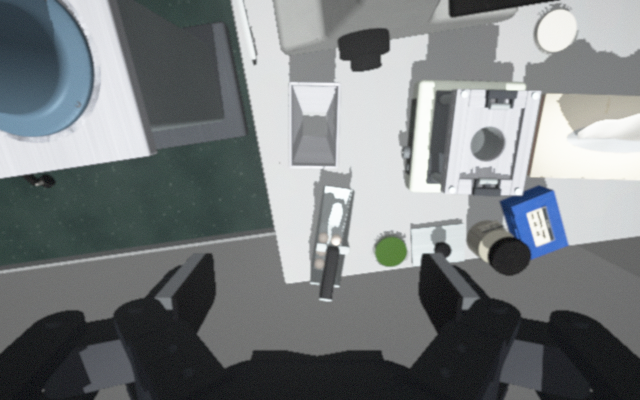

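The wrist view shows the funnel at (313,123), the scoop's handle at (329,270), and the mill recess with its two catches at (500,97) and (487,185). The knob is at (365,50). Next I'll measure the recess up close, then the funnel.

```bash
python3 -m inch '[[0,0,0,0.87,7.18,5.47,0],[0,0,0,0.87,7.18,5.47,0],[0,0,0,0.87,7.18,5.47,0],[0,0,0,0.87,7.18,5.47,0],[0,0,0,0.87,7.18,5.47,0]]'
python3 - <<'E'
from h import *
import pickle
st=arm.get_state(); w=arm.read_camera('wrist'); pickle.dump((st,w),open('mill.pkl','wb'))
s=arm.spot_point(w,'jar_mouth')[:1]; print([(np.array(x['point'])*[640,400],atz(w,x['point'],.102,st)) for x in s],st['tool_pos'])
k=tri([ray(w0,[u/640,v/400]) for w0,u,v in ((arm.read_camera('side'),256,224),(arm.read_camera('top'),260,241))]); print('knob',k)
c=w['color'][20:380,120:520,::-1]; cv2.imwrite('pics/m1.png',cv2.resize(c,None,fx=1.6,fy=1.6,interpolation=cv2.INTER_CUBIC))
E
python3 -m inch '[[0,0,0,-0.4,-7.0,0,0],[0,0,0,-0.4,-7.0,0,0],[0,0,0,-0.4,-7.0,1.0,0],[0,0,0,-0.4,-7.0,1.3,0],[0,0,0,-0.4,-7.0,1.3,0]]'
python3 - <<'E'
from h import *
import pickle
st=arm.get_state(); w=arm.read_camera('wrist'); pickle.dump((st,w),open('fun.pkl','wb')); print(st['tool_pos'])
c=w['color'][20:380,120:520,::-1]; cv2.imwrite('pics/f1.png',cv2.resize(c,None,fx=1.6,fy=1.6,interpolation=cv2.INTER_CUBIC))
E
```

```text
t: 4.82
tool_pos: [0.6249, -0.1994, 0.2341]
eef_rot: [[0.146, 0.989, -0.005], [0.989, -0.146, 0.003], [0.002, -0.005, -1.0]]
wrist_force: [-1.1, -0.4, 0.5]
opening: 0.0854
gripper_force: 0.0
[(array([319.616, 199.52 ]), array([ 0.62724261, -0.20112814,  0.102     ]))] [ 0.62494641 -0.19940123  0.23414097]
knob [ 0.48339286 -0.07958317  0.04120711]
t: 5.65
tool_pos: [0.4128, -0.1808, 0.1994]
eef_rot: [[0.149, 0.989, 0.0], [0.989, -0.149, -0.0], [-0.0, 0.0, -1.0]]
wrist_force: [1.0, -0.6, 0.3]
opening: 0.0856
gripper_force: 0.0
[ 0.41281795 -0.18075495  0.19935719]
```

View pics/m1.png

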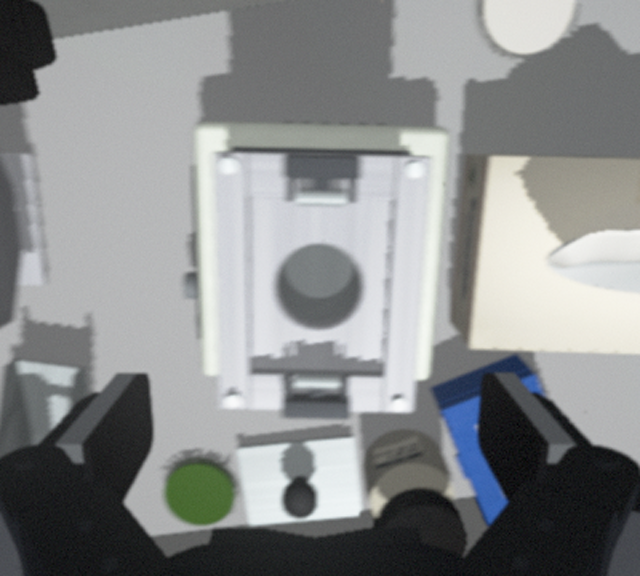

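View pics/f1.png

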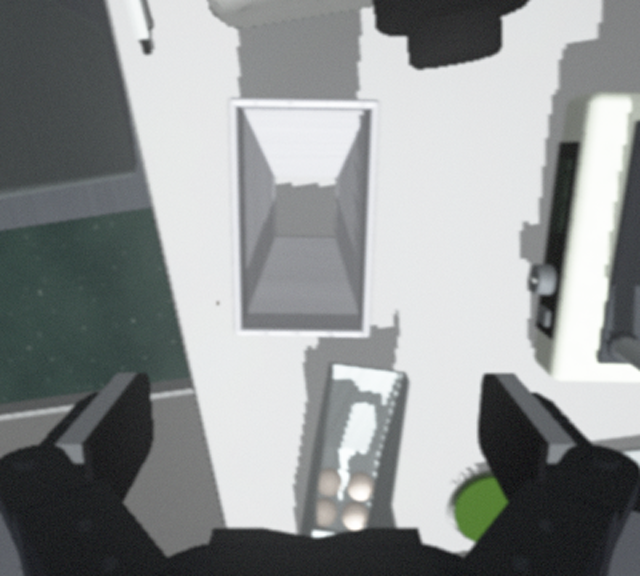

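The mill crop shows the mouth circle at (319,286) and the head's screws at the four corners. The funnel crop shows rim corners at (230,100), (379,100), (238,336) and (370,336). The scoop with its balls is below it.

```bash
python3 - <<'E'
from h import *
import pickle
np.set_printoptions(precision=4,suppress=True)
def f(pk,pts,z):
    st,w=pickle.load(open(pk,'rb')); return np.array([atz(w,[(c[0]/1.6+120)/640,(c[1]/1.6+20)/400],z,st) for c in pts])[:,:2]
print('mouth',f('mill.pkl',[(319,286),(276,286),(362,286),(319,243),(319,329)],.102))
def rect(P,n):
    print(n,'c',P.mean(0))
    for d in (P[0]-P[2],P[1]-P[3],P[1]-P[0],P[3]-P[2]): print(np.degrees(np.arctan2(d[1],d[0])),np.linalg.norm(d))
rect(f('mill.pkl',[(229,163),(415,170),(233,400),(399,403)],.111),'screws')
rect(f('fun.pkl',[(230,100),(379,100),(238,336),(370,336)],.074),'funnel')
st=pickle.load(open('fun.pkl','rb'))[0]
E
```

```text
mouth [[ 0.6271 -0.2005]
 [ 0.6061 -0.1974]
 [ 0.6482 -0.2036]
 [ 0.6303 -0.1791]
 [ 0.6239 -0.2227]]
screws c [ 0.6271 -0.2005]
80.23945265411334 0.11714011168600004
80.29210898066003 0.11553833282143039
-10.507405324526507 0.08411138194335281
-9.416645259779397 0.08421193584939678
funnel c [ 0.4134 -0.1501]
81.12476093316276 0.11052643024549129
80.85568176628924 0.11055357270676928
-8.595526346198472 0.06584396913017511
-8.616040107058804 0.06532466018952197
```

```bash
python3 -m inch '[[0,0,0,0.93,-0.12,1.5,0],[0,0,0,0.93,-0.12,3,0],[0,0,0,0.93,-0.12,4.5,0],[0,0,0,0.93,-0.12,4.9,0],[0,0,0,0.93,-0.12,4.9,0]]' 60
python3 -m inch '[[0,0,0,0,0,0,1],[0,0,0,0,0,0,1],[0,0,0,0,0,0,1],[0,0,0,0,0,0,1],[0,0,0,0,0,0,1]]' 60
```

```text
t: 6.32
tool_pos: [0.4164, -0.1537, 0.0532]
eef_rot: [[0.147, 0.989, 0.001], [0.989, -0.147, -0.001], [-0.0, 0.001, -1.0]]
wrist_force: [0.3, -1.1, -0.5]
opening: 0.0851
gripper_force: 0.0
t: 6.95
tool_pos: [0.4169, -0.1543, 0.0546]
eef_rot: [[0.147, 0.989, 0.004], [0.989, -0.147, -0.003], [-0.002, 0.004, -1.0]]
wrist_force: [-0.4, -0.7, 5.8]
opening: 0.0653
gripper_force: 67.8
```

```bash
python3 -m inch '[[0,0,0,0,0,-1,1],[0,0,0,0,0,-2.5,1],[0,0,0,0,0,-4,1],[0,0,0,0,0,-5.3,1],[0,0,0,0,0,-5.3,1]]'
python3 - <<'E'
from h import *
import pickle
st=arm.get_state(); w=arm.read_camera('wrist'); pickle.dump((st,w),open('held.pkl','wb')); print(st['tool_pos'],st['eef_rot'],st['opening'])
save(w,'held.png')
E
```

```text
t: 7.58
tool_pos: [0.4171, -0.1543, 0.2156]
eef_rot: [[0.147, 0.989, 0.008], [0.989, -0.147, -0.005], [-0.004, 0.009, -1.0]]
wrist_force: [0.8, 0.7, -1.6]
opening: 0.065
gripper_force: 67.5
[ 0.41711756 -0.15430245  0.21564164] [[ 0.14728207  0.98906254  0.00795488]
 [ 0.9890858  -0.14724221 -0.00538706]
 [-0.00415684  0.00866147 -0.99995385]] 0.06503126564796649
```

View pics/held.png

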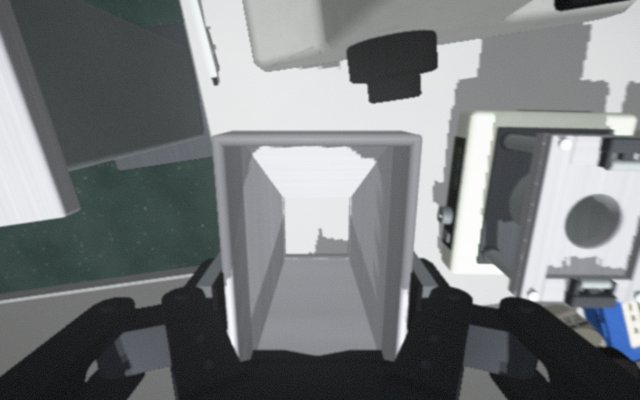

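```bash
python3 - <<'E'
from h import *
import pickle
np.set_printoptions(precision=4,suppress=True)
st,w=pickle.load(open('held.pkl','rb'))
T={'eef_rot':np.eye(3),'tool_pos':np.zeros(3)}
for p,z in [((217,133),-.0194),((421,133),-.0194),((243,360),-.0194),((397,357),-.0194),((285,254),.0546),((350,253),.0546),((286,197),.05),((350,197),.05)]:
    print(p,atz(w,[p[0]/640,p[1]/400],z,T))
E
```

```text
(217, 133) [ 0.0601 -0.0307 -0.0194]
(421, 133) [ 0.0601  0.0338 -0.0194]
(243, 360) [-0.0249 -0.0273 -0.0194]
(397, 357) [-0.0236  0.0314 -0.0194]
(285, 254) [-0.014  -0.0176  0.0546]
(350, 253) [-0.0134  0.0202  0.0546]
(286, 197) [ 0.0215 -0.0158  0.05  ]
(350, 197) [0.0215 0.0189 0.05  ]
```

```bash
python3 -m inch '[[0,0,0.13,-1.3,0.3,0,1],[0,0,0.13,-1.2,2.2,0,1],[0,0,0.13,-0.64,4.2,0,1],[0,0,0.13,-0.64,6.2,0,1],[0,0,0.13,-0.64,7.1,0,1]]'
python3 -m inch '[[0,0,0,0,0,0,1],[0,0,0,0,0,0,1],[0,0,0,0,0,0,1],[0,0,0,0,0,0,1],[0,0,0,0,0,0,1]]'
python3 - <<'E'
from h import *
np.set_printoptions(precision=4,suppress=True)
st=arm.get_state();az=np.radians(-9.8);c,s=np.cos(az),np.sin(az)
Rt=np.array([[-s,c,0],[c,s,0],[0,0,-1.]])
print(st['tool_pos'],rows(st,[.6250,-.2047,.160],Rt))
E
```

```text
t: 8.25
tool_pos: [0.6243, -0.2029, 0.2081]
eef_rot: [[0.169, 0.986, -0.003], [0.986, -0.169, 0.002], [0.001, -0.004, -1.0]]
wrist_force: [0.0, 0.4, -1.3]
opening: 0.0654
gripper_force: 68.0
t: 8.88
tool_pos: [0.6227, -0.2034, 0.2115]
eef_rot: [[0.17, 0.985, 0.0], [0.985, -0.17, -0.0], [-0.0, 0.0, -1.0]]
wrist_force: [0.2, -1.1, -1.7]
opening: 0.0655
gripper_force: 68.0
[ 0.6227 -0.2034  0.2115] (array([0.0019, 0.0007, 0.0016]), array([-0.0288,  0.083 ,  1.7181]))
```

```bash
python3 -m inch '[[0,0,0,-0.03,0.08,0.4,1],[0,0,0,-0.03,0.08,0.9,1],[0,0,0,-0.03,0.08,1.2,1],[0,0,0,-0.03,0.08,1.2,1],[0,0,0,-0.03,0.08,1.2,1]]' 80
python3 - <<'E'
from h import *
import pickle
np.set_printoptions(precision=4,suppress=True)
st=arm.get_state(); w=arm.read_camera('wrist'); pickle.dump((st,w),open('pre.pkl','wb')); print(st['tool_pos'],st['wrist_force'])
c=w['color'][100:400,120:520,::-1]; cv2.imwrite('pics/pre.png',cv2.resize(c,None,fx=2,fy=2,interpolation=cv2.INTER_CUBIC))
E
```

```text
t: 9.5
tool_pos: [0.6254, -0.2048, 0.1755]
eef_rot: [[0.17, 0.985, 0.0], [0.985, -0.17, -0.0], [-0.0, 0.0, -1.0]]
wrist_force: [-0.1, 0.5, -0.2]
opening: 0.0647
gripper_force: 93.5
[ 0.6254 -0.2048  0.1755] [-0.0694  0.5492 -0.1716]
```

View pics/pre.png

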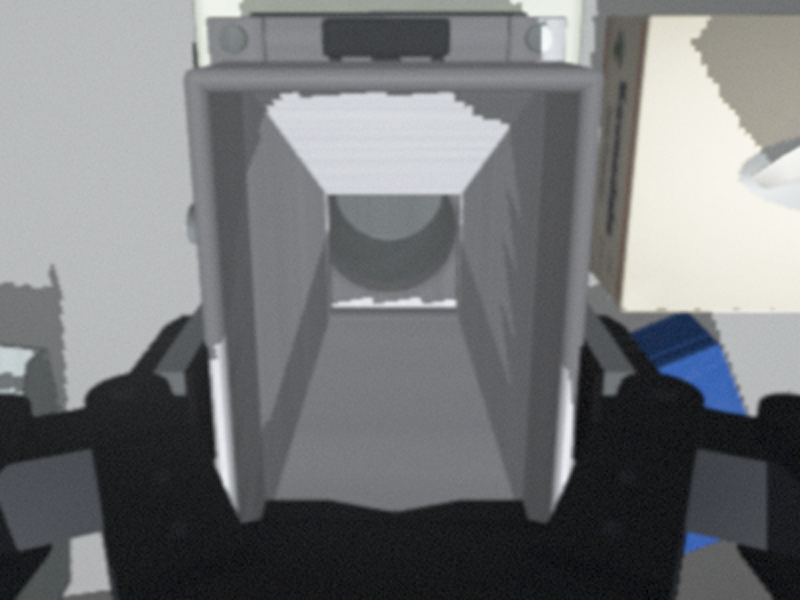

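Seen through the outlet at (394,250), the jar mouth is centred. Now press down in stages.

```bash
python3 -m inch '[[0,0,0,0,0,0.1,1],[0,0,0,0,0,0.2,1],[0,0,0,0,0,0.3,1],[0,0,0,0,0,0.4,1],[0,0,0,0,0,0.4,1]]' 100
```

```text
t: 10.18
tool_pos: [0.6263, -0.2051, 0.1645]
eef_rot: [[0.17, 0.985, 0.003], [0.985, -0.17, -0.001], [-0.001, 0.004, -1.0]]
wrist_force: [1.7, -1.4, 1.2]
opening: 0.0641
gripper_force: 113.7
```

```bash
python3 -m inch '[[0,0,0,0,0,0.07,1],[0,0,0,0,0,0.14,1],[0,0,0,0,0,0.21,1],[0,0,0,0,0,0.27,1],[0,0,0,0,0,0.27,1]]' 100
python3 -c "
from bench import arm
s=arm.get_state();print(s['tool_pos'],s['wrist_force'],s['ft_torque'])"
```

```text
t: 10.8
tool_pos: [0.6262, -0.2053, 0.1629]
eef_rot: [[0.169, 0.986, 0.002], [0.986, -0.169, -0.002], [-0.002, 0.002, -1.0]]
wrist_force: [-15.5, 5.3, 32.4]
opening: 0.0646
gripper_force: 117.9
[ 0.62624575 -0.20529303  0.16292227] [-15.51089873   5.28781602  32.43741559] [1.07823312 2.29257791 0.17590257]
```

```bash
python3 -m inch '[[0,0,0,0,-0.03,-0.2,1],[0,0,0,0,-0.07,-0.27,1],[0,0,0,0,-0.07,-0.2,1],[0,0,0,0,-0.07,-0.13,1],[0,0,0,0,-0.07,-0.06,1]]' 100
python3 -c "
from bench import arm
s=arm.get_state();print(s['tool_pos'],s['wrist_force'],s['ft_torque'])"
```

```text
t: 11.42
tool_pos: [0.6228, -0.2042, 0.157]
eef_rot: [[0.17, 0.986, -0.002], [0.986, -0.17, 0.001], [0.0, -0.002, -1.0]]
wrist_force: [-4.3, 2.3, 10.3]
opening: 0.0645
gripper_force: 114.4
[ 0.62275935 -0.20418279  0.15700114] [-4.30191089  2.26906084 10.28607168] [0.12792647 0.44972484 0.03966551]
```

```bash
python3 -m inch '[[0,0,0,0,-0.03,0.05,1],[0,0,0,0,-0.03,0.1,1],[0,0,0,0,-0.03,0.15,1],[0,0,0,0,-0.03,0.2,1],[0,0,0,0,-0.03,0.2,1]]' 100
python3 - <<'E'
from h import *
import pickle
np.set_printoptions(precision=4,suppress=True)
s=arm.get_state();print(s['tool_pos'],s['wrist_force'],s['ft_torque'])
a=arm.read_camera('side');b=arm.read_camera('top')
A=cv2.resize(a['color'][120:240,280:400,::-1],None,fx=3.3,fy=3.3,interpolation=cv2.INTER_CUBIC);B=cv2.resize(b['color'][130:250,250:370,::-1],None,fx=3.3,fy=3.3,interpolation=cv2.INTER_CUBIC)
cv2.imwrite('pics/seat.png',np.hstack([A,B]))
E
```

```text
t: 12.05
tool_pos: [0.6227, -0.2042, 0.1569]
eef_rot: [[0.169, 0.986, -0.0], [0.986, -0.169, -0.0], [-0.0, -0.0, -1.0]]
wrist_force: [-12.8, 6.2, 27.7]
opening: 0.0647
gripper_force: 117.2
[ 0.6227 -0.2042  0.1569] [-12.7878   6.2277  27.6862] [ 0.8635  2.0226 -0.0534]
```

```bash
python3 -m inch '[[0,0,0,0,0.03,-0.2,1],[0,0,0,0,0.03,-0.24,1],[0,0,0,0,0.03,-0.24,0],[0,0,0,0,0.03,-0.24,0],[0,0,0,0,0.03,-0.24,0]]' 40
python3 -m inch '[[0,0,0,0,0,-1,0],[0,0,0,0,0,-2.5,0],[0,0,0,0,0,-3.7,0],[0,0,0,0,0,-3.7,0],[0,0,0,0,0,-3.7,0]]' 40
python3 - <<'E'
from h import *
import pickle
np.set_printoptions(precision=4,suppress=True)
st=arm.get_state(); w=arm.read_camera('wrist'); pickle.dump((st,w),open('seat.pkl','wb')); print(st['tool_pos'],st['wrist_force'])
c=w['color'][20:380,120:520,::-1]; cv2.imwrite('pics/seat1.png',cv2.resize(c,None,fx=1.6,fy=1.6,interpolation=cv2.INTER_CUBIC))
E
```

```text
t: 12.78
tool_pos: [0.623, -0.2042, 0.1579]
eef_rot: [[0.17, 0.985, -0.001], [0.985, -0.17, 0.0], [0.0, -0.001, -1.0]]
wrist_force: [0.2, -0.2, 0.1]
opening: 0.0855
gripper_force: 0.0
t: 13.4
tool_pos: [0.6227, -0.2041, 0.268]
eef_rot: [[0.17, 0.985, -0.002], [0.985, -0.17, 0.001], [0.001, -0.002, -1.0]]
wrist_force: [-0.5, -0.1, -1.0]
opening: 0.0855
gripper_force: 0.0
[ 0.6227 -0.2041  0.268 ] [-0.5266 -0.1322 -1.0208]
```

View pics/seat1.png

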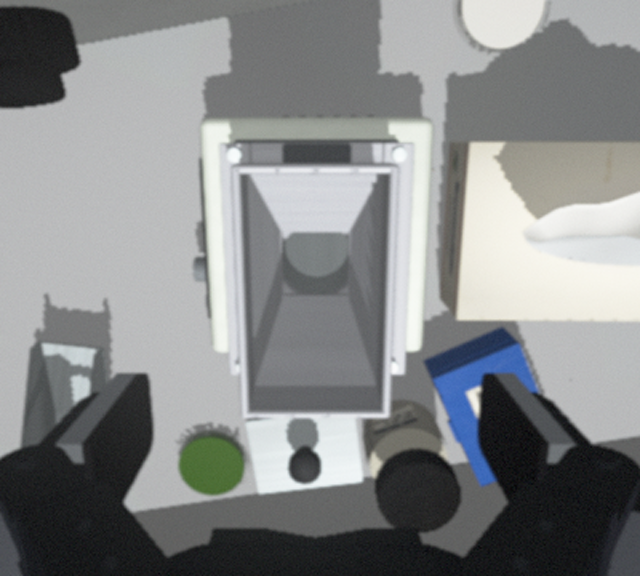

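The funnel stands in the recess with rim corners at about (232,167), (400,167), (245,417) and (390,417). I'll solve its pose from these to check that it is flush.

```bash
python3 - <<'E'
from h import *
import pickle
np.set_printoptions(precision=4,suppress=True)
def pnp(pk,pts):
    st,w=pickle.load(open(pk,'rb'))
    I=np.array([[c[0]/1.6+120,c[1]/1.6+20] for c in pts]); O=np.array([[-.033,.055,0],[.033,.055,0],[-.033,-.055,0],[.033,-.055,0]])
    ok,r,t=cv2.solvePnP(O,I,np.array(w['K']),None)
    Rw,o=cam(w,st); X=Rw@t.ravel()+o; M=Rw@cv2.Rodrigues(r)[0]
    print(pk,X,'yaw',np.degrees(np.arctan2(M[1,0],M[0,0])),'up',M[:,2])
    P=np.array([atz(w,[i[0]/640,i[1]/400],X[2],st) for i in I]); print([np.linalg.norm(P[a]-P[b]) for a,b in ((0,1),(2,3),(0,2),(1,3))])
    return w
pnp('fun.pkl',[(230,100),(379,100),(238,336),(370,336)])
pnp('seat.pkl',[(232,167),(400,167),(245,417),(390,417)])
a=arm.read_camera('top'); 
print('catches?',[(s['point'],s['confidence']) for s in arm.look_for(a,'catch_l')[:2]])
A=cv2.resize(a['color'][135:225,265:355,::-1],None,fx=6,fy=6,interpolation=cv2.INTER_CUBIC); cv2.imwrite('pics/seat2.png',A)
E
```

```text
fun.pkl [ 0.4135 -0.1499  0.0743] yaw -8.907230515297636 up [0.0075 0.0062 1.    ]
[np.float64(0.06575687605967485), np.float64(0.06523825401883615), np.float64(0.1103802348336916), np.float64(0.11040734139311974)]
seat.pkl [ 0.6247 -0.2011  0.1762] yaw -9.470692293566184 up [-0.0153 -0.0237  0.9996]
[np.float64(0.06647289992934113), np.float64(0.0649454415927636), np.float64(0.10932426742161705), np.float64(0.10927461029780665)]
catches? []
```

```bash
python3 - <<'E'
from h import *
import pickle
st,w=pickle.load(open('seat.pkl','rb')); g=w['color'].mean(2).astype(int)
for r in (124,126,130,200,240,270,276,278,280): print(r,'L',[int(v) for v in g[r,262:278]],'R',[int(v) for v in g[r,358:374]])
for c in (290,317,345): print(c,'T',[int(v) for v in g[118:134,c]],'B',[int(v) for v in g[272:286,c]])
E
```

```text
124 L [216, 211, 189, 177, 177, 179, 178, 180, 182, 182, 183, 184, 182, 184, 182, 182] R [188, 190, 188, 188, 189, 184, 186, 186, 185, 180, 181, 196, 210, 218, 221, 222]
126 L [217, 209, 198, 197, 206, 198, 198, 210, 225, 229, 231, 231, 231, 232, 231, 232] R [237, 237, 237, 236, 236, 228, 210, 203, 210, 209, 198, 199, 209, 218, 221, 222]
130 L [217, 212, 193, 195, 210, 209, 200, 173, 130, 101, 97, 98, 113, 129, 157, 189] R [100, 95, 89, 90, 100, 129, 166, 197, 208, 209, 200, 204, 214, 220, 222, 223]
200 L [218, 218, 219, 218, 210, 198, 201, 211, 210, 192, 157, 121, 98, 97, 108, 116] R [93, 90, 109, 141, 181, 205, 214, 203, 200, 210, 222, 225, 228, 226, 226, 223]
240 L [199, 204, 218, 222, 221, 216, 205, 197, 207, 216, 209, 176, 135, 103, 96, 93] R [90, 110, 156, 194, 215, 212, 205, 209, 219, 226, 228, 228, 228, 226, 216, 181]
270 L [185, 188, 184, 187, 187, 189, 184, 182, 184, 203, 220, 214, 182, 138, 104, 100] R [112, 153, 193, 219, 213, 182, 139, 109, 99, 99, 98, 96, 94, 94, 95, 95]
276 L [187, 188, 189, 185, 188, 185, 187, 183, 181, 201, 216, 215, 191, 149, 124, 114] R [131, 164, 
[... 164 characters left out ...]
, 214, 223, 211, 171, 129, 109, 104, 106, 102, 101, 103, 102, 97, 91]
280 L [184, 185, 186, 187, 188, 184, 184, 186, 186, 197, 213, 221, 218, 214, 212, 203] R [217, 215, 214, 205, 183, 148, 119, 104, 98, 89, 84, 84, 90, 94, 91, 85]
290 T [140, 140, 135, 127, 123, 142, 183, 219, 230, 223, 212, 209, 213, 213, 215, 215] B [102, 98, 97, 102, 114, 144, 183, 217, 223, 216, 219, 226, 228, 228]
317 T [67, 70, 73, 81, 108, 146, 183, 201, 199, 203, 200, 204, 212, 216, 214, 215] B [101, 98, 95, 99, 116, 148, 189, 222, 230, 228, 223, 208, 174, 158]
345 T [138, 137, 134, 125, 122, 148, 184, 222, 232, 224, 209, 208, 215, 216, 214, 214] B [103, 98, 97, 101, 115, 146, 190, 221, 214, 186, 174, 176, 176, 176]
```

The rim is level and at z = 0.176, so the funnel is seated flush. Now the scoop.

```bash
python3 -m inch '[[0,0,0.52,-1,-1.06,0,0],[0,0,0.52,-2.4,-2.5,0.5,0],[0,0,0.52,-3.8,-4,1,0],[0,0,0.52,-5.2,-5.5,1.5,0],[0,0,0.52,-6.03,-6.37,1.5,0]]' 40
python3 - <<'E'
from h import *
import pickle
np.set_printoptions(precision=4,suppress=True)
st=arm.get_state(); w=arm.read_camera('wrist'); pickle.dump((st,w),open('sc.pkl','wb')); print(st['tool_pos'],st['eef_rot'][:,1])
s=arm.look_for(w,'scoop'); print([(np.array(x['box'])*[640,400,640,400],x['confidence']) for x in s[:2]])
s=arm.spot_point(w,'scoop'); print([(atz(w,x['point'],0,st),x['confidence']) for x in s[:2]])
m=(w['color'].max(2)<60).astype(np.uint8); n,l,S,C=cv2.connectedComponentsWithStats(m)
for i in range(1,n):
    if S[i,4]>300: print(S[i],C[i],cv2.minAreaRect(np.argwhere(l==i)[:,::-1].astype(np.float32)))
save(w,'sc.png')
E
```

```text
t: 14.18
tool_pos: [0.4011, -0.3501, 0.2214]
eef_rot: [[0.26, 0.966, -0.003], [0.966, -0.26, 0.004], [0.003, -0.004, -1.0]]
wrist_force: [0.4, -0.3, -0.1]
opening: 0.0854
gripper_force: 0.0
[ 0.4011 -0.3501  0.2214] [ 0.9656 -0.26   -0.0039]
[(array([292.672,  58.48 , 355.072, 252.8  ]), 0.84), (array([330.368, 176.   , 337.792, 189.92 ]), 0.36)]
[(array([ 0.4122, -0.3209,  0.    ]), 0.57)]
[ 604  107   36   65 1849] [623.9713 139.8015] ((621.5, 139.0), (64.0, 35.0), 90.0)
[496 147  26  21 404] [508.7624 157.302 ] ((508.44122314453125, 157.23529052734375), (26.678918838500977, 18.19017219543457), 14.03624439239502)
[    0   254   640   146 42880] [322.6581 353.9252] ((319.5, 326.5), (145.0, 639.0), 90.0)
```

View pics/sc.png

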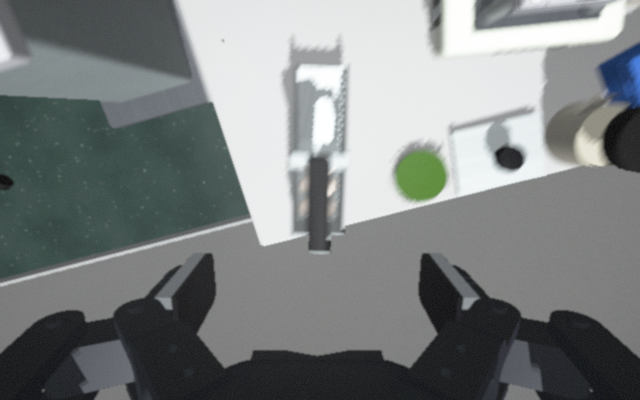

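The handle runs from (318,156) to (319,250) in the image, almost parallel to the tool's x, with the balls beneath it.

```bash
python3 - <<'E'
from h import *
import pickle
np.set_printoptions(precision=4,suppress=True)
st,w=pickle.load(open('sc.pkl','rb'))
a=atz(w,[318/640,156/400],.096,st);b=atz(w,[319/640,245/400],.096,st);d=a-b
print(a,b,np.linalg.norm(d),np.degrees(np.arctan2(d[1],d[0])),(a+b)/2)
l=atz(w,[296/640,64/400],.02,st);r=atz(w,[350/640,66/400],.02,st);print('lip',(l+r)/2)
st=arm.get_state();az=np.radians(-15);c,s=np.cos(az),np.sin(az);Rt=np.array([[-s,c,0],[c,s,0],[0,0,-1.]])
o=np.array([.4122,-.3209]);h=(a+b)[:2]/2; print(st['tool_pos'],'from origin',o-.033*np.array([-s,c]))
print(rows(st,[*h,.083],Rt))
E
```

```text
[ 0.4112 -0.3174  0.096 ] [ 0.3935 -0.3864  0.096 ] 0.07128759981559075 75.61042020588732 [ 0.4023 -0.3519  0.096 ]
lip [ 0.4345 -0.2483  0.02  ]
[ 0.4026 -0.3506  0.2231] from origin [ 0.4037 -0.3528]
(array([-0.0082, -0.0074, -0.0151]), array([-0.0503,  0.0091,  4.6689]))
```

```bash
python3 -m inch '[[0,0,0,-0.05,0.01,1.6,0],[0,0,0,-0.05,0.01,3.2,0],[0,0,0,-0.05,0.01,4.4,0],[0,0,0,-0.05,0.01,4.67,0],[0,0,0,-0.05,0.01,4.67,0.3]]' 80
python3 -m inch '[[0,0,0,0,0,0,0.6],[0,0,0,0,0,0,1],[0,0,0,0,0,0,1],[0,0,0,0,0,0,1],[0,0,0,0,0,0,1]]'
python3 -m inch '[[0,0,0,0,0,-0.3,1],[0,0,0,0,0,-1,1],[0,0,0,0,0,-2,1],[0,0,0,0,0,-3,1],[0,0,0,0,0,-4,1]]'
```

```text
t: 14.95
tool_pos: [0.4046, -0.3515, 0.0843]
eef_rot: [[0.258, 0.966, 0.0], [0.966, -0.258, 0.0], [0.0, 0.0, -1.0]]
wrist_force: [0.2, 0.0, 0.0]
opening: 0.0699
gripper_force: 0.0
t: 15.58
tool_pos: [0.4044, -0.3523, 0.0853]
eef_rot: [[0.258, 0.966, 0.001], [0.966, -0.258, -0.001], [-0.001, 0.001, -1.0]]
wrist_force: [-1.1, 1.2, 6.6]
opening: 0.0166
gripper_force: 78.3
t: 16.2
tool_pos: [0.4036, -0.3511, 0.2046]
eef_rot: [[0.258, 0.966, -0.001], [0.966, -0.258, 0.001], [0.001, -0.001, -1.0]]
wrist_force: [0.5, -0.5, -3.4]
opening: 0.0161
gripper_force: 78.1
```

```bash
python3 -m inch '[[0,0,0.6,0,0,-0.8,1],[0,0,1.6,0,0,-1.6,1],[0,0,2.6,0,0,-1.83,1],[0,0,3.6,0,0,-1.83,1],[0,0,4.6,0,0,-1.83,1]]'
python3 -m inch '[[0,0,1,0.5,-0.4,0,1],[0,0,2,1.2,-0.9,0,1],[0,0,3,1.9,-1.4,0,1],[0,0,3.88,2.5,-1.9,0,1],[0,0,3.88,2.5,-1.9,0,1]]'
python3 - <<'E'
from h import *
np.set_printoptions(precision=4,suppress=True)
st=arm.get_state();az=np.radians(-99.8);c,s=np.cos(az),np.sin(az);Rt=np.array([[-s,c,0],[c,s,0],[0,0,-1.]])
print(st['tool_pos'],st['joint_positions'],st['wrist_force'],rows(st,[.504,-.180,.254],Rt))
E
```

```text
t: 16.82
tool_pos: [0.4037, -0.3512, 0.2586]
eef_rot: [[0.877, 0.48, -0.001], [0.48, -0.877, 0.001], [-0.0, -0.001, -1.0]]
wrist_force: [-1.2, 0.2, -2.8]
opening: 0.0164
gripper_force: 78.1
t: 17.45
tool_pos: [0.4419, -0.2641, 0.2585]
eef_rot: [[0.986, -0.167, -0.001], [-0.167, -0.986, 0.001], [-0.001, -0.001, -1.0]]
wrist_force: [1.0, 0.0, -2.8]
opening: 0.0165
gripper_force: 78.1
[ 0.4419 -0.2641  0.2585] [-0.7592 -0.0872  1.886   0.0001  1.344   0.9789] [ 1.0255  0.0068 -2.768 ] (array([-0.0041,  0.0053,  0.021 ]), array([ 1.5756, -3.1084,  0.1496]))
```

```bash
python3 -m inch '[[0,0,0.02,0.3,-0.6,0.1,1],[0,0,0.02,0.7,-1.4,0.15,1],[0,0,0.02,1.1,-2.2,0.15,1],[0,0,0.02,1.45,-2.85,0.15,1],[0,0,0.02,1.58,-3.11,0.15,1]]'
python3 - <<'E'
from h import *
np.set_printoptions(precision=4,suppress=True)
st=arm.get_state(); w=arm.read_camera('wrist')
print(st['tool_pos'],st['wrist_force'],st['joint_positions'])
# lip position by edge detection: predicted pixel of lip corners
for y in (-.0235,0,.0235): print(proj(w,np.array(st['tool_pos'])+np.array(st['eef_rot'])@[.111,y,.0623],st))
g=w['color'].mean(2).astype(int); print([int(v) for v in g[60:230:3,316]]); cv2.imwrite('pics/lip.png',w['color'][:,:,::-1])
for X in ([-.033,.055],[-.033,-.055],[.033,.055],[.033,-.055]):
    a=np.radians(-9.8); print('rim',proj(w,[.625+X[0]*np.cos(a)-X[1]*np.sin(a),-.201+X[0]*np.sin(a)+X[1]*np.cos(a),.176],st))
E
```

```text
t: 18.08
tool_pos: [0.5045, -0.1814, 0.2542]
eef_rot: [[0.985, -0.171, -0.001], [-0.171, -0.985, -0.0], [-0.001, 0.0, -1.0]]
wrist_force: [-0.6, -0.1, -2.2]
opening: 0.0168
gripper_force: 78.2
[ 0.5045 -0.1814  0.2542] [-0.5944 -0.123  -2.2251] [-0.5566 -0.0302  1.8396 -0.0003  1.3327  1.1862]
[273.2846  19.447 ]
[319.4909  19.4329]
[365.6964  19.4188]
[226, 227, 226, 224, 228, 226, 228, 197, 174, 152, 155, 151, 153, 154, 153, 153, 152, 155, 154, 150, 152, 147, 150, 148, 147, 149, 149, 151, 151, 152, 151, 161, 164, 162, 165, 163, 162, 162, 161, 158, 159, 153, 195, 52, 52, 58, 56, 59, 60, 58, 60, 59, 63, 57, 60, 55, 59]
rim [220.4487  69.1572]
rim [413.3471  68.9057]
rim [210.9186 -66.3292]
rim [422.5899 -66.6107]
```

```bash
python3 - <<'E'
import cv2
g=cv2.imread('pics/lip.png').mean(2).astype(int)
for c in (240,300,318,335,395): print(c,list(map(int,g[0:90:2,c])))
for r in (24,40): print(r,list(map(int,g[r,250:390:2])))
E
```

```text
240 [247, 247, 247, 247, 248, 247, 247, 248, 248, 248, 248, 248, 248, 248, 249, 248, 248, 248, 249, 248, 248, 248, 249, 247, 206, 158, 154, 153, 150, 153, 153, 152, 157, 173, 168, 141, 115, 125, 170, 174, 154, 171, 177, 172, 163]
300 [132, 133, 173, 172, 113, 111, 109, 108, 108, 107, 106, 104, 123, 216, 225, 223, 226, 225, 226, 228, 228, 228, 228, 226, 228, 226, 229, 227, 226, 227, 226, 226, 227, 226, 226, 226, 227, 225, 225, 224, 224, 224, 223, 222, 222]
318 [113, 109, 131, 132, 105, 100, 103, 102, 105, 102, 111, 152, 164, 212, 224, 225, 226, 225, 227, 225, 226, 226, 226, 226, 225, 226, 227, 225, 225, 225, 226, 226, 227, 229, 227, 223, 221, 218, 218, 209, 174, 162, 153, 154, 152]
335 [107, 107, 131, 129, 124, 125, 111, 107, 101, 101, 99, 96, 103, 200, 227, 228, 228, 225, 205, 184, 152, 149, 148, 148, 147, 147, 145, 148, 146, 146, 148, 145, 149, 148, 149, 151, 151, 150, 151, 152, 152, 151, 152, 152, 150]
395 [136, 136, 137, 138, 138, 138, 139, 136, 137, 140, 142, 136, 140, 139, 140, 142, 142, 139, 141, 139, 141, 140, 141, 143, 141, 140, 142, 141, 140, 140, 139, 143, 212, 246, 239, 177, 115, 196, 251, 249, 226, 247, 248, 252, 255]
24 [248, 248, 248, 248, 247, 246, 248, 248, 248, 243, 155, 155, 178, 196, 230, 231, 232, 230, 229, 236, 220, 146, 128, 125, 124, 123, 126, 135, 152, 164, 162, 166, 163, 165, 164, 163, 161, 151, 137, 112, 107, 106, 104, 104, 112, 140, 141, 139, 140, 142, 141, 140, 138, 141, 141, 121, 97, 116, 141, 153, 140, 138, 141, 142, 142, 143, 141, 141, 144, 139]
40 [249, 248, 248, 248, 248, 247, 248, 249, 248, 243, 150, 156, 177, 186, 220, 229, 228, 226, 228, 229, 227, 228, 223, 223, 225, 228, 227, 227, 225, 220, 220, 221, 225, 226, 226, 225, 224, 226, 227, 228, 225, 210, 166, 147, 146, 146, 145, 147, 148, 148, 145, 147, 145, 143, 153, 108, 103, 119, 148, 153, 139, 144, 146, 142, 149, 147, 145, 145, 145, 143]
```

```bash
python3 -m inch '[[0,-0.5,0,0.19,0,-0.32,1],[0,-1,0,0.42,0,-0.61,1],[0,-1.5,0,0.66,0,-0.89,1],[0,-1.5,0,0.66,0,-0.89,1],[0,-1.5,0,0.66,0,-0.89,1]]'
python3 -m inch '[[0,-0.5,0,0.19,0,-0.32,1],[0,-0.5,0,0.19,0,-0.32,1],[0,-1,0,0.42,0,-0.61,1],[0,-1,0,0.42,0,-0.61,1],[0,-1.5,0,0.66,0,-0.89,1]]'
python3 -m inch '[[0,0,0,0,0,0,1],[0,0,0,0,0,0,1],[0,-0.5,0,0.19,0,-0.32,1],[0,-0.5,0,0.19,0,-0.32,1],[0,-0.5,0,0.19,0,-0.32,1]]'
python3 -c "
from bench import arm
print(arm.get_state()['joint_positions'])
for n in ('top','wrist'):
  p=arm.read_camera(n); print(n,[([int(a*b) for a,b in zip(x['point'],(640,400))],round(x['confidence'],2)) for x in arm.spot_point(p,'ball1_center')])"
```

```text
t: 18.75
tool_pos: [0.5233, -0.1854, 0.2806]
eef_rot: [[0.951, -0.174, -0.255], [-0.168, -0.985, 0.045], [-0.259, -0.0, -0.966]]
wrist_force: [-0.6, 0.1, -2.7]
opening: 0.0169
gripper_force: 78.3
t: 19.38
tool_pos: [0.5483, -0.1893, 0.3022]
eef_rot: [[0.853, -0.173, -0.493], [-0.15, -0.985, 0.087], [-0.5, -0.0, -0.866]]
wrist_force: [-0.0, -0.4, -2.5]
opening: 0.0168
gripper_force: 78.3
t: 20.0
tool_pos: [0.5588, -0.1911, 0.3075]
eef_rot: [[0.808, -0.173, -0.564], [-0.142, -0.985, 0.099], [-0.572, 0.0, -0.82]]
wrist_force: [-0.2, -0.2, -1.4]
opening: 0.0166
gripper_force: 78.4
[-0.4558197   0.4076714   1.32035008 -0.17577115  1.99815937  1.26429008]
top []
wrist []
```

```bash
python3 -m inch '[[0,-0.5,0,0.19,0,-0.32,1],[0,-1,0,0.42,0,-0.61,1],[0,-1.5,0,0.66,0,-0.89,1],[0,-1.5,0,0.66,0,-0.89,1],[0,-1.5,0,0.66,0,-0.89,1]]'
python3 -m inch '[[0,0,0,0,0,0,1],[0,0,0,0,0,0,1],[0,0,0,0,0,0,1],[0,0,0,0,0,0,1],[0,0,0,0,0,0,1]]'
python3 -m inch '[[0,0.5,0,0.04,0,0.16,1],[0,1,0,0,0,0.1,1],[0,2,0,-0.4,0,0.1,1],[0,3,0,-0.8,0,0.1,1],[0,4,0,-1.2,0,0,1]]'
python3 - <<'E'
from h import *
np.set_printoptions(precision=4,suppress=True)
st=arm.get_state();az=np.radians(-99.8);c,s=np.cos(az),np.sin(az);Rt=np.array([[-s,c,0],[c,s,0],[0,0,-1.]])
print(st['tool_pos'],st['wrist_force'],rows(st,[.442,-.264,.27],Rt))
E
```

```text
t: 20.82
tool_pos: [0.59, -0.1966, 0.318]
eef_rot: [[0.634, -0.173, -0.754], [-0.112, -0.985, 0.132], [-0.765, 0.0, -0.644]]
wrist_force: [-0.1, -0.5, -1.5]
opening: 0.0167
gripper_force: 78.4
t: 21.45
tool_pos: [0.5902, -0.1966, 0.3178]
eef_rot: [[0.633, -0.173, -0.754], [-0.111, -0.985, 0.133], [-0.766, 0.0, -0.643]]
wrist_force: [-0.3, 0.8, -1.5]
opening: 0.0162
gripper_force: 78.4
t: 22.08
tool_pos: [0.5673, -0.1926, 0.3463]
eef_rot: [[0.971, -0.173, -0.166], [-0.171, -0.985, 0.029], [-0.168, 0.0, -0.986]]
wrist_force: [-0.6, -0.7, -1.3]
opening: 0.0164
gripper_force: 78.4
[ 0.5673 -0.1926  0.3463] [-0.6453 -0.7147 -1.261 ] (array([ 0.0009,  0.9671, -0.0177]), array([-3.2201,  3.0672,  3.1292]))
```

```bash
python3 -m inch '[[0,0.5,0,-0.4,0.3,0,1],[0,0.97,0,-1.2,0.9,0.3,1],[0,0.97,0,-2.2,1.8,1.3,1],[0,0.97,0,-3.22,2.7,2.6,1],[0,0.97,0,-3.22,3.07,3.13,1]]'
python3 - <<'E'
from h import *
w=arm.read_camera('wrist');t=arm.read_camera('top'); save(w,'after_w.png')
for p in (w,t): print([(np.round(np.array(x['point'])*[640,400]),round(x['confidence'],2)) for x in arm.spot_point(p,'ball1_center')])
A=cv2.resize(t['color'][130:310,250:430,::-1],(540,540),interpolation=cv2.INTER_CUBIC); cv2.imwrite('pics/after_t.png',A)
E
python3 -m inch '[[0,0,-1,0,0,0,1],[0,0,-2,0,0,0,1],[0,0,-3,0,0,0,1],[0,0,-4,0,0,0,1],[0,0,-5,0,0,0,1]]'
python3 - <<'E'
from h import *
np.set_printoptions(precision=4,suppress=True)
st=arm.get_state();az=np.radians(-15);c,s=np.cos(az),np.sin(az);Rt=np.array([[-s,c,0],[c,s,0],[0,0,-1.]])
print(st['tool_pos'],st['eef_rot'],rows(st,[.4044,-.3523,.14],Rt))
E
```

```text
t: 22.7
tool_pos: [0.4391, -0.2638, 0.2675]
eef_rot: [[0.984, -0.175, -0.008], [-0.175, -0.985, 0.003], [-0.009, -0.002, -1.0]]
wrist_force: [-0.0, 0.5, -0.9]
opening: 0.0166
gripper_force: 78.4
[]
[(array([311., 173.]), 0.57), (array([373., 142.]), 0.44)]
t: 23.52
tool_pos: [0.4434, -0.2639, 0.2716]
eef_rot: [[0.761, 0.649, -0.003], [0.649, -0.761, -0.001], [-0.003, -0.001, -1.0]]
wrist_force: [-0.1, 0.3, -1.4]
opening: 0.0163
gripper_force: 78.5
[ 0.4434 -0.2639  0.2716] [[ 0.7608  0.649  -0.0029]
 [ 0.649  -0.7608 -0.001 ]
 [-0.0028 -0.0012 -1.    ]] (array([-0.0114,  0.0138, -3.4535]), array([-2.8883,  1.4018,  4.3929]))
```

View pics/after_t.png

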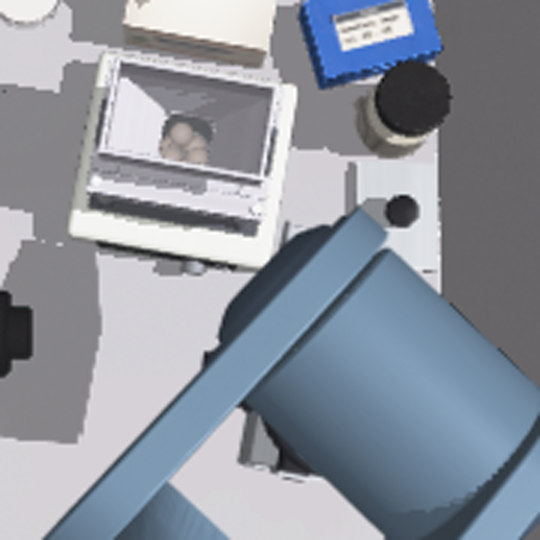

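The funnel still sits in place, and the balls show as a cluster down its outlet at (185,143). None are lying elsewhere. Now set the scoop back where it stood.

```bash
python3 -m inch '[[0,0,-1,-0.7,0.3,0.6,1],[0,0,-2,-1.6,0.7,1.8,1],[0,0,-3,-2.4,1.1,3,1],[0,0,-3.45,-2.89,1.4,4,1],[0,0,-3.45,-2.89,1.4,4.39,1]]'
python3 -m inch '[[0,0,0,0,0,0.6,1],[0,0,0,0,0,1.1,1],[0,0,0,0,0,1.5,1],[0,0,0,0,0,1.6,1],[0,0,0,0,0,1.6,1]]'
python3 - <<'E'
from h import *
np.set_printoptions(precision=4,suppress=True)
st=arm.get_state();az=np.radians(-15);c,s=np.cos(az),np.sin(az);Rt=np.array([[-s,c,0],[c,s,0],[0,0,-1.]])
print(st['tool_pos'],st['wrist_force'],rows(st,[.4044,-.3523,.0853],Rt))
E
```

```text
t: 24.15
tool_pos: [0.4024, -0.3522, 0.1376]
eef_rot: [[0.268, 0.963, -0.005], [0.964, -0.268, 0.002], [0.0, -0.006, -1.0]]
wrist_force: [-0.0, -0.2, -0.7]
opening: 0.0167
gripper_force: 78.3
t: 24.78
tool_pos: [0.4016, -0.3519, 0.0902]
eef_rot: [[0.267, 0.964, -0.005], [0.964, -0.267, 0.001], [-0.001, -0.005, -1.0]]
wrist_force: [0.6, -0.3, -1.5]
opening: 0.0165
gripper_force: 78.3
[ 0.4016 -0.3519  0.0902] [ 0.6169 -0.3383 -1.4629] (array([-0.0286,  0.0036, -0.0471]), array([0.0109, 0.0955, 0.1637]))
```

```bash
python3 -m inch '[[0,0,0,0,0,0.08,1],[0,0,0,0,0,0.14,1],[0,0,0,0,0,0.18,1],[0,0,0,0,0,0.22,1],[0,0,0,0,0,0.22,1]]'
```

```text
t: 25.4
tool_pos: [0.4017, -0.3522, 0.0855]
eef_rot: [[0.267, 0.964, -0.005], [0.964, -0.267, 0.001], [-0.001, -0.005, -1.0]]
wrist_force: [-2.6, 4.1, 12.0]
opening: 0.0166
gripper_force: 80.2
```

```bash
python3 -m inch '[[0,0,0,0,0,-0.07,1],[0,0,0,0,0,-0.07,0.7],[0,0,0,0,0,-0.07,0.4],[0,0,0,0,0,-0.07,0],[0,0,0,0,0,-0.07,0]]' 40
python3 -m inch '[[0,0,0,0,0,-0.5,0],[0,0,0,0,0,-2,0],[0,0,0,0,0,-3.5,0],[0,0,0,0,0,-5,0],[0,0,0,0,0,-6,0]]'
python3 - <<'E'
from h import *
np.set_printoptions(precision=4,suppress=True)
st=arm.get_state(); w=arm.read_camera('wrist');print(st['tool_pos'],st['wrist_force'])
s=arm.spot_point(w,'scoop'); print('scoop',[(atz(w,x['point'],0,st),x['confidence']) for x in s[:2]], [(np.array(x['box'])*[640,400,640,400],x['confidence']) for x in arm.look_for(w,'scoop')[:1]])
print('balls',[(np.round(np.array(x['point'])*[640,400]),round(x['confidence'],2)) for x in arm.spot_point(w,'ball1_center')])
az=np.radians(-10);c,s=np.cos(az),np.sin(az);Rt=np.array([[-s,c,0],[c,s,0],[0,0,-1.]])
print(rows(st,[.626,-.215,.34],Rt))
E
```

```text
t: 26.02
tool_pos: [0.4014, -0.3518, 0.0855]
eef_rot: [[0.267, 0.964, -0.005], [0.964, -0.267, 0.001], [-0.0, -0.005, -1.0]]
wrist_force: [0.3, 0.6, -0.5]
opening: 0.0783
gripper_force: 0.0
t: 26.65
tool_pos: [0.4028, -0.3525, 0.2696]
eef_rot: [[0.267, 0.964, -0.002], [0.964, -0.267, -0.003], [-0.003, -0.002, -1.0]]
wrist_force: [0.7, -0.1, -0.2]
opening: 0.0854
gripper_force: 0.0
[ 0.4028 -0.3525  0.2696] [ 0.7136 -0.1053 -0.1842]
scoop [(array([ 0.4086, -0.3225,  0.    ]), 0.96)] [(array([289.6  ,  62.8  , 341.184, 228.92 ]), 0.63)]
balls []
(array([-0.0101,  0.0184, -0.5466]), array([ 6.3935,  5.9441, -2.3782]))
```

The scoop stands back at its place, empty. Last check: look straight down the funnel for the balls' depth.

```bash
python3 -m inch '[[0,0,-0.2,1.2,1.1,-1,0],[0,0,-0.5,2.6,2.4,-2,0],[0,0,-0.55,4,3.7,-2.4,0],[0,0,-0.55,5.4,5,-2.4,0],[0,0,-0.55,6.4,5.94,-2.4,0]]'
cat > b.py <<'E'
from h import *
np.set_printoptions(precision=4,suppress=True)
st=arm.get_state(); w=arm.read_camera('wrist');print(st['tool_pos'],cam(w,st)[1])
for x in sum([arm.spot_point(w,'ball%d_center'%i) for i in (1,)],[]): print(np.round(np.array(x['point'])*[640,400],1),round(x['confidence'],2),'z.055',atz(w,x['point'],.055,st),'z.075',atz(w,x['point'],.075,st),'z.11',atz(w,x['point'],.11,st))
print('jarmouth funnel',[(atz(w,x['point'],.102,st),x['confidence']) for x in arm.spot_point(w,'funnel')[:1]])
g=cv2.cvtColor(w['color'],cv2.COLOR_RGB2GRAY); o=proj(w,[.625,-.201,.08],st); print('expect',o)
x,y=np.round(o).astype(int); big=cv2.resize(g[y-25:y+25,x-25:x+25],None,fx=6,fy=6,interpolation=cv2.INTER_CUBIC)
c=cv2.HoughCircles(big,cv2.HOUGH_GRADIENT,1,50,param1=60,param2=18,minRadius=40,maxRadius=100)
if c is not None:
    for q in c[0]: print('circle',q[:2]/6+[x-25,y-25],'r',q[2]/6,'depth',.009*340.35/(q[2]/6))
np.save('ballpic%d.npy'%(st['t']*100),w['color'])
E
python3 b.py; python3 -m inch '[[0,0,0,-0.6,0,0,0],[0,0,0,-1.2,0,0,0],[0,0,0,-1.2,0,0,0],[0,0,0,-1.2,0,0,0],[0,0,0,-1.2,0,0,0]]'; python3 b.py
```

```text
t: 27.48
tool_pos: [0.6268, -0.2126, 0.3341]
eef_rot: [[0.172, 0.985, -0.008], [0.985, -0.172, 0.003], [0.001, -0.009, -1.0]]
wrist_force: [0.1, -0.7, 0.4]
opening: 0.0851
gripper_force: 0.0
[ 0.6268 -0.2126  0.3341] [ 0.6402 -0.1468  0.4631]
jarmouth funnel []
expect [314.5572 161.3922]
t: 28.25
tool_pos: [0.6194, -0.2499, 0.3368]
eef_rot: [[0.173, 0.985, -0.005], [0.985, -0.173, 0.001], [0.0, -0.005, -1.0]]
wrist_force: [0.1, 0.5, -0.2]
opening: 0.0853
gripper_force: 0.0
[ 0.6194 -0.2499  0.3368] [ 0.6324 -0.1838  0.4657]
[323.9 121.9] 0.75 z.055 [ 0.6364 -0.1987  0.055 ] z.075 [ 0.6362 -0.198   0.075 ] z.11 [ 0.6359 -0.1967  0.11  ]
jarmouth funnel [(array([ 0.6279, -0.1895,  0.102 ]), 0.51)]
expect [314.4279 126.6065]
```

```bash
python3 -m inch '[[0,0,0,0.4,0,1,0],[0,0,0,0.4,0,2,0],[0,0,0,0.4,0,3,0],[0,0,0,0.4,0,3,0],[0,0,0,0.4,0,3,0]]'
cat > c.py <<'E'
from h import *
import pickle,sys
st=arm.get_state(); w=arm.read_camera('wrist'); pickle.dump((st,w),open(sys.argv[1],'wb')); print(st['tool_pos'])
print([(np.round(np.array(x['point'])*[640,400],1),round(x['confidence'],2)) for x in arm.spot_point(w,'ball1_center')])
E
python3 c.py A.pkl
python3 -m inch '[[0,0,0,0.5,0,0,0],[0,0,0,0.5,0,0,0],[0,0,0,0.5,0,0,0],[0,0,0,0.5,0,0,0],[0,0,0,0.5,0,0,0]]'
python3 c.py B.pkl
python3 - <<'E'
from h import *
import pickle
A=pickle.load(open('A.pkl','rb'));B=pickle.load(open('B.pkl','rb'))
a=np.radians(-9.8);u=np.array([np.cos(a),np.sin(a)]);v=np.array([-u[1],u[0]])
def patch(P,z,n=21,h=.013):
    g=np.linspace(-h,h,53); X,Y=np.meshgrid(g,g)
    st,w=P; Rw,o=cam(w,st)
    W=np.stack([.626+X*u[0]+Y*v[0],-.2005+X*u[1]+Y*v[1],np.full_like(X,z)],-1)
    c=(W-o)@Rw; q=c@np.array(w['K']).T; m=(q[...,:2]/q[...,2:]).astype(np.float32)
    return cv2.remap(cv2.cvtColor(w['color'],cv2.COLOR_RGB2GRAY),m,None,cv2.INTER_LINEAR).astype(float)
for z in np.arange(.04,.20,.008):
    p,q=patch(A,z),patch(B,z); print(round(z,3),round(np.corrcoef(p.ravel(),q.ravel())[0,1],3))
E
```

```text
t: 29.02
tool_pos: [0.6217, -0.2383, 0.2482]
eef_rot: [[0.173, 0.985, -0.003], [0.985, -0.173, -0.0], [-0.001, -0.003, -1.0]]
wrist_force: [0.2, -0.3, 0.0]
opening: 0.0855
gripper_force: 0.0
[ 0.62169009 -0.23825419  0.24815898]
[(array([326.4, 138.7]), 0.82)]
t: 29.75
tool_pos: [0.6236, -0.2235, 0.2465]
eef_rot: [[0.173, 0.985, -0.005], [0.985, -0.173, 0.001], [-0.0, -0.005, -1.0]]
wrist_force: [0.3, -0.3, -0.2]
opening: 0.0859
gripper_force: 0.0
[ 0.62357673 -0.22347874  0.24649015]
[(array([328.2, 157.9]), 0.71)]
0.04 0.538
0.048 0.649
0.056 0.816
0.064 0.947
0.072 0.977
0.08 0.962
0.088 0.936
0.096 0.908
0.104 0.884
0.112 0.864
0.12 0.84
0.128 0.793
0.136 0.706
0.144 0.621
0.152 0.527
0.16 0.435
0.168 0.34
0.176 0.241
0.184 0.129
0.192 -0.0
```

```bash
python3 -m inch '[[0,0,0,-1,0,-1.5,0],[0,0,0,-2.5,0,-3,0],[0,0,0,-2.5,0,-4,0],[0,0,0,-2.5,0,-4,0],[0,0,0,-2.5,0,-4,0]]'
python3 - <<'E'
from h import *
for n in ('side','top'):
    p=arm.read_camera(n)
    for q in ('ball1_center','scoop','funnel','petri_b','jar_lid'): print(n,q,[(np.round(np.array(x['point'])*[640,400]),round(x['confidence'],2)) for x in arm.spot_point(p,q)[:4]])
E
```

```text
t: 30.48
tool_pos: [0.611, -0.2968, 0.3649]
eef_rot: [[0.173, 0.985, -0.007], [0.985, -0.173, 0.002], [0.001, -0.007, -1.0]]
wrist_force: [0.2, -0.5, -1.0]
opening: 0.0858
gripper_force: 0.0
side ball1_center [(array([394., 261.]), 0.18)]
side scoop [(array([359., 298.]), 0.92)]
side funnel [(array([331., 171.]), 0.93)]
side petri_b [(array([390., 261.]), 0.68), (array([302., 130.]), 0.64)]
side jar_lid [(array([399., 226.]), 0.9)]
top ball1_center []
top scoop [(array([362., 277.]), 0.68), (array([383., 234.]), 0.32)]
top funnel []
top petri_b [(array([260., 129.]), 0.65), (array([383., 232.]), 0.48)]
top jar_lid [(array([259., 128.]), 0.47)]
```

No stray balls show, and the bystanders are where they were, so I'm handing in.

```bash
python3 -c "
from bench import arm
print(arm.close_job())"
```

```text
the job is handed in; nothing more can be done
None
```

The job is handed in at about 30 s: the funnel is seated flush, the balls are in the jar with none seen left outside, and the empty scoop stands back in its place. I inferred that both catches snapped from the rim's height and level, and that all six balls went in from the wrist force, without counting or seeing either directly.

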